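Unlock the fruit slicer and load the lemon

TASK

Get the bench slicer ready to cut the lemon. Its pusher is locked against the blades: gently pull the lock's spring knob up, twist it clockwise into its rest notch so that it stays up by itself, and let go of it; then draw the pusher back all the way to its stop, and lay the lemon on the slicer's bed between the pusher and the blades. Never wrench or haul the knob hard against its barrel, and leave everything else where it stands.

Things in the scene. Friction and masses are not known exactly. Their poses are not given: they have to be found in the camera images.
- slicer: Bench fruit slicer fixed on the counter, 310 x 130 mm. Origin on the counter under it; +x is the pushing direction, from the lock towards the blades; y across; z up. In this frame, mm: bed z 26, x -45 to 85, y +-58; upright blade frame x 85 to 105, top z 122; guide block under the lock x -110 to -70, y +-34, top z 50.
- bed_mid (a point): Middle of the free bed between the drawn-back pusher and the blades, on the bed's top face; axes as the slicer's. Free length 115 mm along x, rails 6 mm high at y +-50 to 58 mm. The lemon's centre must end within 45 mm along x and 40 mm along y of it, lying on the bed.
- lock_barrel: Fixed steel barrel of the lock; origin on the lock's upright axis in the block's top face, axes as the slicer's. Nut 28 mm across, 5 mm tall, then a slotted collar 22 mm across with its rim 25 mm up. Over it the round black knob, 25 mm across, 22 mm tall: locked, its centre is 41.5 to 51.5 mm up (a hidden set screw decides). Over 20 N of pressure by anything on the barrel is forcing it.
- lock_rim (a point): Centre of the collar's rim, 25 mm above the barrel's origin. The knob's cross-pin lies in a slot 7 to 17 mm (unknown) below the rim and turns only when lifted over it; a hard stop, to be felt for, comes 1.6 mm higher (8.6 to 18.6 mm of lift in all). The spring pulls down 6 to 9 N at the start of the lift, 0.35 N more per mm, about 12 N at the stop.
- lock_turn (a joint): Turn of the knob, rad, clockwise seen from above: 0 (+-0.08) in the slot, 1.31 (+-0.1) in the rest notch. The notch is 2 mm deep in the rim, with a 4 mm high wall just past it and one on the other side of the slot. Lifted over the rim the knob turns freely; let down at the notch, the cross-pin drops in and the knob stays up.
- pusher (a joint): Travel of the pusher, m: 0 locked against the blades, 0.11 drawn back (towards the slicer's -x) at its stop. About 3 N of friction; it stays where it is left. The lock's pin holds it within 1 mm until the knob is up.
- pusher_grip (a point): Where to hold the pusher's upright black grip: 23 mm across, 33 mm below to 26 mm above this point; the white slatted head below is 92 mm wide, its top 47 mm down. Moves with the pusher along the slicer's x. Drawn back it is 46 mm from the lock's axis, the parked knob reaching up to 14 mm below this point: best pinched across, closing along the slicer's y.
- lemon_mid (a point): Centre of the yellow lemon (78 x 55 x 56 mm, about 0.11 kg) lying on the chopping board (21 mm thick); 28 mm above what it lies on. x is its long axis.
- garlic_a: Garlic bulb, 60 mm, on the board; origin at its foot. Leave it.
- garlic_b: Second garlic bulb, 61 mm, on the board; origin at its foot. Leave it.
- tin: Closed tin, 86 mm across, 40 mm tall, by the wall; origin at its foot. Leave it.
- salt: Salt shaker, 18 mm across, 40 mm tall, behind the slicer; origin at its foot. Leave it.
- pepper: Pepper shaker, 18 mm across, 40 mm tall, behind the slicer; origin at its foot. Leave it.

How it is judged:
On the way, in this order (a step that is already met when the one before it is completed fails the run):
1. the lock knob stands turned into its rest notch and the fingers are off it (value of joint lock_turn between 1.18 and 1.44 rad and contact force between the fingers and anything else below 0.5 N), for 0.3 s.
2. the pusher is drawn back to its stop (value of joint pusher above 0.104 m), for 0.2 s.
At the end, for the whole second after the job is handed in: Knob standing up in its rest notch (turned 1.18 to 1.44 rad), pusher at its back stop (within 6 mm), lemon lying on the bed (centre within 45 mm along and 40 mm across of the bed's middle), all released, bystanders within 30 mm of their places (value of joint lock_turn between 1.18 and 1.44 rad and value of joint pusher above 0.104 m and x of lemon_mid in the frame of bed_mid between -0.045 and 0.045 m and y of lemon_mid in the frame of bed_mid between -0.04 and 0.04 m and z of lemon_mid in the frame of bed_mid between 0.015 and 0.048 m); the robot touches nothing.
It fails at once if the lock barrel is pressed with more than 20 N (the knob hauled against its stop, wrenched against the slot or walls, or the barrel struck) (contact force between lock_barrel and anything else above 20 N).
It fails at once if a bystander (garlic bulb, tin, salt or pepper shaker) is moved more than 30 mm (distance of any of garlic_a, garlic_b, tin, salt, pepper from where it was at the start of the episode above 0.03 m).
It also fails if it takes over 67 s, if anything falls off the work surface, if the arm or the gripper's body presses on something with over 40 N, if the wrist force passes 120 N, or if a joint passes its speed limit or range.

ROBOT

A 6-joint arm with a two-finger parallel gripper is mounted at the origin on a cart in front of the work surface, level with it; the furniture and walls round the work are solid. World frame = base frame: x ahead of the robot, y to its left, z up, the work surface at z = 0. Lengths are in m, angles in rad, forces in N, time in s.
With the tool pointing down it reaches from about 0.325 to 0.775 m from the base axis. Payload 5.5 kg.
Tool frame: the origin (TCP) lies midway between the tips of the shut fingers; the grasp point (between the pads) lies 19 mm behind it; z points along the fingers, y is the line along which they close (so a half turn about z gives the same grasp; the last joint's range is limited). The gripper opens to 88 mm and grips with 3 to 60 N. Pads are 20 mm wide; open, the fingers measure 115 mm over their backs; the gripper's body (75 mm by 178 mm) begins 61 mm behind the grasp point.
Start: joints at [1.267, 0.091, 1.231, -0, 1.82, -0.057], TCP at [0.147, 0.582, 0.223] pointing down, gripper open.
Joint ranges: [-2.87, 2.87], [-0.86, 2.18], [0.17, 2.46], [-1.51, 4.65], [0.06, 2.69], [-2.65, 2.65]. Speed limits (rad/s): [2.57, 2.57, 3.01, 3.14, 3.14, 3.14].

INTERFACE

Orientations are given as a rotation vector (axis times angle).
In Python, from cell import manip, camera, workorder gives the robot as it stands. The module is installed in compiled form; this text tells all that it offers.
- The arm moves only by the shell command python3 -m crank 'ROWS' [OPENING] [FORCE]. ROWS is JSON, a list of rows, each an object with "offset": the shift along the tool's x, y, z in mm, a list of three; "twist": the turn about the tool's z in rad. A call has 1 to 8 rows; each row shifts and turns the commanded pose from where the row before left it, along the tool's axes as they then stand; what a row does not reach is not made up. A row lasts 1/12 s, in which the tool goes at most 41.7 mm and 7.16 degrees, less where a joint would pass 70% of its speed; a pose out of reach is approached as far as the arm can. A call is refused whole if a number of a shift passes 41.7 or a number of a turn 0.125, either way. A call with a gripper value outside its range is refused whole. OPENING is the opening, from 0 (shut) to 1 (fully open), set as the call begins (- or left out, the last holds). The fingers move at their own pace and stop on an object; FORCE is the grip in N (left out, the last holds). Time passes only in rows, so rows that do not move let the fingers close. It gives the time, the measured TCP pose, the force, the opening and the grip force at its end, in the units of the state.
- manip.read_state(): the state, without advancing time (a new reading comes with each control period).
- camera(name): name is "scene" or "top" or "wrist"; returns a dict with "color" (480x640x3 uint8, red, green, blue), "depth" (480x640 float32, m along the optical axis (not along the pixel's ray), 0 where there is no reading), "fov_y" (degrees; the focal length in pixels is half the picture's height over the tangent of half this angle, whatever the lens; pixels are square), "cx", "cy" (the principal point, pixels), "cam_to_world" (4x4, takes a point from camera to world coordinates); the wrist camera has in their place "mount" (4x4, takes a point from camera to tool coordinates, whose origin is the TCP and whose axes are the flange's). Camera axes: x right, y down, z forward; pixel columns grow to the right and rows downward; lengths in m; the calibration is good to about 2 mm. A picture is of the moment at which its call begins: read the wrist's pose just before it.
- workorder.job_done(): hands the job in; it is judged then, once.
The state is a dict: "clock": time; "qpos": joint angles; "dq": joint speeds; "joint_torque": joint torques, N m; "tcp_pos": TCP position; "tool_rot": TCP orientation; "contact_force": force on the tool from outside, world axes, zero at the start; "wrist_torque": the same for the moment, N m; "opening": finger opening in m; "grip_force": force on a finger pad.
Only numpy, scipy, OpenCV 4.12 (cv2) and the standard library are available. Lean on these libraries where they do the work, as an engineer would, in place of code of your own. Each camera call takes 0.05 s, during which the arm holds its last target. There are 200 camera calls.

## Working session

There is one attempt and no reset: what is moved stays moved. The work goes in short steps, Python scripts to look and compute and a shell command to move; the robot and the scene stay as the last step left them, time stands still between calls to the robot, and variables do not carry over. Pictures are saved under pics/ and viewed, at most 10 in all, crops included, and the job is handed in when it is done.

```bash
mkdir -p pics
cat > h.py <<'E'
import numpy as np, cv2
from cell import manip, camera, workorder
from scipy.spatial.transform import Rotation as R
def T():
    s=manip.read_state(); M=np.eye(4); M[:3,:3]=R.from_rotvec(s['tool_rot']).as_matrix(); M[:3,3]=s['tcp_pos']; return M
def grab(n):
    M=T(); c=camera(n); c['M']=M@c['mount'] if 'mount' in c else c['cam_to_world']; c['f']=240/np.tan(np.radians(c['fov_y'])/2); return c
def cloud(c):
    v,u=np.mgrid[:480,:640]; d=c['depth']; p=np.stack([(u-c['cx'])/c['f']*d,(v-c['cy'])/c['f']*d,d],-1)
    return p@c['M'][:3,:3].T+c['M'][:3,3]
def ray(c,u,v,z):
    d=c['M'][:3,:3]@np.array([(u-c['cx'])/c['f'],(v-c['cy'])/c['f'],1]); o=c['M'][:3,3]; return o+d*(z-o[2])/d[2]
def proj(c,p):
    q=np.linalg.inv(c['M'])@np.append(p,1); return q[0]/q[2]*c['f']+c['cx'], q[1]/q[2]*c['f']+c['cy']
def save(c,n): cv2.imwrite('pics/'+n+'.png',c['color'][:,:,::-1])
E
python3 - <<'E'
from h import *
import pickle
for n in ['scene','top']:
    c=grab(n); save(c,n); pickle.dump(c,open(n+'.pkl','wb')); print(n,c['f'],c['cx'],c['cy'],c['M'].round(3).tolist(),(c['depth']>0).mean())
print(T().round(3).tolist(), manip.read_state())
print(grab('wrist')['mount'].round(3).tolist())
E
```

```text
scene 597.2071064002988 327.37728604415963 239.22532203157115 [[0.585, -0.426, 0.691, -0.342], [-0.811, -0.306, 0.498, -0.751], [-0.001, -0.852, -0.524, 0.749], [0.0, 0.0, 0.0, 1.0]] 0.9961263020833333
top 513.0187642394509 313.62083887640773 229.30729172312644 [[-0.017, -0.994, 0.107, 0.387], [-1.0, 0.018, 0.004, -0.119], [-0.006, -0.107, -0.994, 1.204], [0.0, 0.0, 0.0, 1.0]] 0.9959212239583334
[[-0.97, 0.244, -0.001, 0.146], [0.244, 0.97, -0.002, 0.582], [0.0, -0.002, -1.0, 0.222], [0.0, 0.0, 0.0, 1.0]] {'clock': 0.1, 'qpos': array([ 1.26735233e+00,  9.17515111e-02,  1.23175282e+00,  2.23784475e-05,
        1.81976029e+00, -5.66997393e-02]), 'dq': array([-0.00134543, -0.00390468, -0.00218363,  0.00017851, -0.00116664,
       -0.00056213]), 'joint_torque': array([ 1.77369333e-03, -4.47861564e+01, -4.07567632e+01,  7.00512738e-02,
        2.85744213e-02, -8.30233375e-05]), 'tcp_pos': array([0.14646779, 0.58158864, 0.22164627]), 'tool_rot': array([-3.86554327e-01, -3.11739603e+00,  2.57748950e-03]), 'contact_force': array([0.82786552, 0.10826054, 0.39180425]), 'wrist_torque': array([ 0.04375819, -0.01501531, -0.00329339]), 'grip_force': 0.0, 'opening': 0.08787397683353895}
[[0.001, -0.957, -0.291, 0.08], [1.0, 0.001, -0.001, -0.0], [0.001, -0.291, 0.957, -0.162], [0.0, 0.0, 0.0, 1.0]]
```

View pics/top.png

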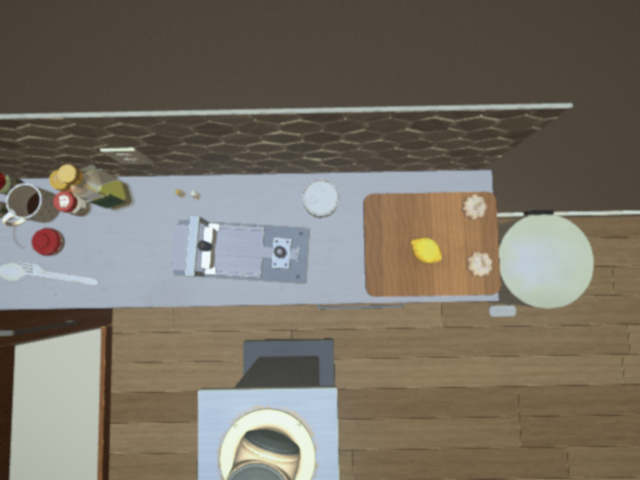

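View pics/scene.png

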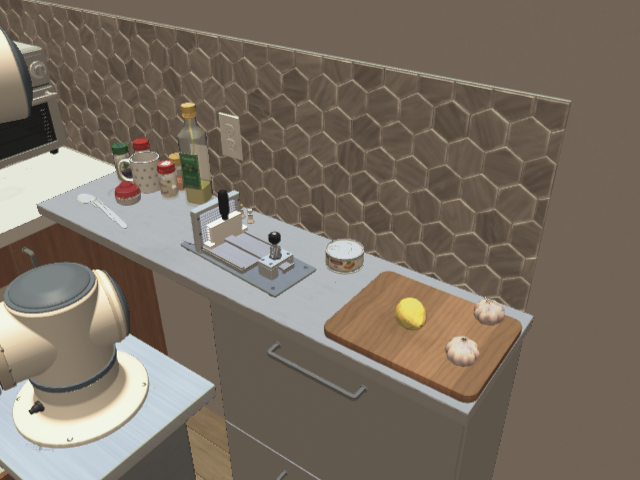

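The top view shows the slicer at (175–310, 217–283) with its blades to the left. The grip is at (205,245), the knob at (280,252), the lemon at (426,250), and the garlic bulbs and tin are clear of these. Next I measure from the depth images.

Run:
```python
from h import *
import pickle
c=pickle.load(open('top.pkl','rb')); s=pickle.load(open('scene.pkl','rb'))
P=cloud(c); S=cloud(s)
for n,Q,C in(('top',P,c),('scene',S,s)):
    I=C['color'].astype(int); hsv=cv2.cvtColor(C['color'],cv2.COLOR_RGB2HSV)
    yel=(hsv[...,0]>20)&(hsv[...,0]<35)&(hsv[...,1]>150)&(hsv[...,2]>120)&(Q[...,2]>0.02)&(Q[...,1]<0)&(Q[...,0]>.2)
    q=Q[yel]; print(n,'lemon',len(q),np.median(q,0).round(3),q.min(0).round(3),q.max(0).round(3))
    # black things
    blk=(I.max(-1)<60)&(Q[...,2]>0.05)&(Q[...,2]<0.2)&(Q[...,0]>.25)&(Q[...,0]<.6)&(abs(Q[...,1])<.25)
    k,l,st,ce=cv2.connectedComponentsWithStats(blk.astype(np.uint8))
    for i in range(1,k):
        if st[i,4]>15: q=Q[l==i]; print(' blk',ce[i].round(1),st[i,4],np.percentile(q,[2,50,98],axis=0).round(3).tolist())
hsv=cv2.cvtColor(c['color'],cv2.COLOR_RGB2HSV)
yel=(hsv[...,0]>18)&(hsv[...,0]<38)&(hsv[...,1]>140)&(hsv[...,2]>120)
yel[:, :390]=0; yel[:,460:]=0
cn=max(cv2.findContours(yel.astype(np.uint8),0,1)[0],key=cv2.contourArea); r=cv2.minAreaRect(cn); b=cv2.boxPoints(r)
print('lemon',r,ray(c,*r[0],.049),[ray(c,*x,.049).round(4).tolist() for x in b])
# plate: height map of guide block top z~.05, slicer pts above 6mm
m=(P[...,2]>.007)&(P[...,2]<.2)&(P[...,0]>.3)&(P[...,0]<.55)&(P[...,1]>-.15)&(P[...,1]<.2)
m=cv2.morphologyEx(m.astype(np.uint8),cv2.MORPH_OPEN,np.ones((3,3)))
k,l,st,ce=cv2.connectedComponentsWithStats(m); i=1+st[1:,4].argmax(); q=P[l==i]
print('slicer',st[i]); r=cv2.minAreaRect((q[:,:2]*1000).astype(np.float32)); print(r)
# blade frame
q=P[(P[...,2]>.1)&(P[...,2]<.13)&m.astype(bool)]; print('frame',len(q),cv2.minAreaRect((q[:,:2]*1000).astype(np.float32)))
q=P[(P[...,2]>.044)&(P[...,2]<.056)&m.astype(bool)&(P[...,1]<0.0)]; print('block',len(q),cv2.minAreaRect((q[:,:2]*1000).astype(np.float32)))
```

```text
top lemon 430 [ 0.455 -0.356  0.065] [ 0.431 -0.407  0.023] [ 0.486 -0.334  0.08 ]
scene lemon 12 [ 0.448 -0.39   0.062] [ 0.429 -0.397  0.056] [ 0.46  -0.341  0.067]
 blk [223.1 203.4] 248 [[0.455, 0.104, 0.092], [0.461, 0.111, 0.13], [0.472, 0.122, 0.159]]
 blk [274.1 238.2] 93 [[0.442, -0.051, 0.092], [0.448, -0.044, 0.103], [0.461, -0.033, 0.11]]
lemon ((426.15386962890625, 250.2307586669922), (26.791501998901367, 28.776058197021484), 82.87498474121094) [ 0.45851992 -0.36738479  0.049     ] [[0.4852, -0.3325, 0.049], [0.4921, -0.3972, 0.049], [0.432, -0.4021, 0.049], [0.4251, -0.3377, 0.049]]
slicer [ 179  215  131   69 7201]
((466.2394104003906, 52.28338623046875), (304.6138916015625, 130.23843383789062), 85.35302734375)
frame 751 ((465.7118225097656, 52.108497619628906), (206.41470336914062, 129.73020935058594), 85.18488311767578)
block 424 ((458.22100830078125, -43.67225646972656), (67.68083190917969, 68.10889434814453), 84.76586151123047)
```

```bash
r='x'; python3 -m crank '[{"offset":[-18.8,-22,0],"twist":0},{"offset":[-18.8,-22,0],"twist":0},{"offset":[-18.8,-22,0],"twist":0},{"offset":[-18.8,-22,0],"twist":0},{"offset":[-18.8,-22,0],"twist":0},{"offset":[-18.8,-22,0],"twist":0},{"offset":[-18.8,-22,0],"twist":0},{"offset":[-18.8,-22,0],"twist":0}]' 0.6
python3 -m crank '[{"offset":[-18.8,-22,0],"twist":0},{"offset":[-18.8,-22,0],"twist":0},{"offset":[-18.8,-22,0],"twist":0},{"offset":[-18.8,-22,0],"twist":0},{"offset":[-18.8,-22,0],"twist":0},{"offset":[-18.8,-22,0],"twist":0},{"offset":[-18.8,-22,0],"twist":0},{"offset":[-18.8,-22,0],"twist":0}]'
python3 -m crank '[{"offset":[-18.8,-22,0],"twist":0},{"offset":[-18.8,-22,0],"twist":0},{"offset":[-18.8,-22,0],"twist":0},{"offset":[-18.8,-22,0],"twist":0},{"offset":[-18.8,-22,0],"twist":0},{"offset":[-18.8,-22,0],"twist":0},{"offset":[-18.8,-22,0],"twist":0},{"offset":[-18.8,-22,0],"twist":0}]'
python3 -m crank '[{"offset":[0,0,0],"twist":0.1},{"offset":[0,0,0],"twist":0},{"offset":[0,0,0],"twist":0},{"offset":[0,0,0],"twist":0}]'
python3 - <<'E'
from h import *
import pickle
c=grab('wrist'); save(c,'w1'); pickle.dump(c,open('w1.pkl','wb'));print(T().round(4).tolist(), manip.read_state()['contact_force'])
P=cloud(c); I=c['color'].astype(int)
blk=(I.max(-1)<60)&(P[...,2]>.08)&(P[...,2]<.2)
k,l,st,ce=cv2.connectedComponentsWithStats(blk.astype(np.uint8))
for i in range(1,k):
    if st[i,4]>100: q=P[l==i]; print(ce[i].round(1),st[i].tolist(),np.percentile(q,[1,50,99],axis=0).round(4).tolist())
E
```

```text
clock: 0.82
tcp_pos: [0.2497, 0.373, 0.2223]
tool_rot: [-0.386, -3.118, 0.0]
contact_force: [-0.7, -0.6, 0.2]
opening: 0.0526
grip_force: 0.0
clock: 1.48
tcp_pos: [0.3525, 0.1656, 0.2225]
tool_rot: [0.386, 3.118, 0.0]
contact_force: [0.4, 0.1, 0.2]
opening: 0.0531
grip_force: 0.0
clock: 2.15
tcp_pos: [0.4554, -0.0419, 0.2224]
tool_rot: [-0.387, -3.117, -0.0]
contact_force: [0.3, 0.5, -0.6]
opening: 0.0529
grip_force: 0.0
clock: 2.48
tcp_pos: [0.4549, -0.0399, 0.2226]
tool_rot: [-0.537, -3.095, -0.0]
contact_force: [1.0, -0.1, 0.3]
opening: 0.0529
grip_force: 0.0
[[-0.9415, 0.3371, 0.0002, 0.4549], [0.3371, 0.9415, 0.0001, -0.0397], [-0.0002, 0.0002, -1.0, 0.2228], [0.0, 0.0, 0.0, 1.0]] [-0.50462085 -0.10273256 -0.2289474 ]
[554.1 184.4] [513, 165, 82, 43, 2331] [[0.459, 0.105, 0.0892], [0.4657, 0.11, 0.142], [0.4781, 0.123, 0.1577]]
[320.4 229.1] [305, 214, 33, 37, 388] [[0.4452, -0.0502, 0.0922], [0.4516, -0.0372, 0.1048], [0.4692, -0.0267, 0.1079]]
```

View pics/w1.png

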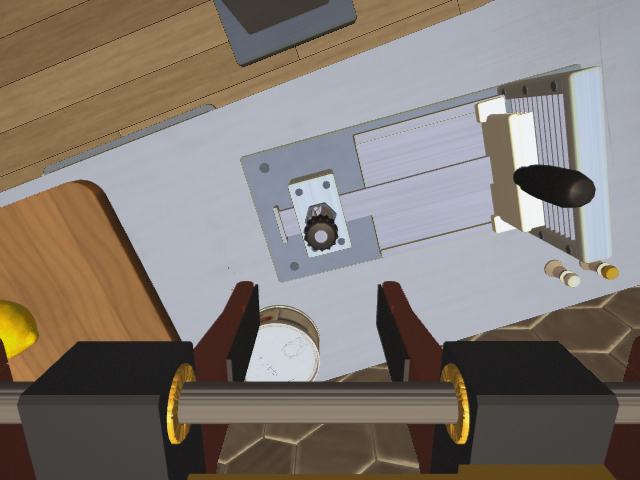

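The wrist view shows the knob's top at about (321,236), the nut at (320,212) and the grip at (560,187). The fingertips are at the lower middle. I now get the knob's height and axis, and the grip.

Run:
```python
from h import *
import pickle
c=pickle.load(open('w1.pkl','rb')); P=cloud(c)
q=P[215:258,300:342]; z=q[...,2]; m=z>.085
h,e=np.histogram(z[m],bins=np.arange(.085,.12,.002)); print(h.tolist())
zt=np.percentile(z[m],97); t=q[m&(z>zt-.004)]
(x,y),r=cv2.minEnclosingCircle((t[:,:2]*1000).astype(np.float32)); print('top',zt,x,y,r,len(t))
b=(P[...,2]>.046)&(P[...,2]<.054)&(abs(P[...,1]+.04)<.06)&(abs(P[...,0]-.455)<.06)
B=P[b]; print('block',np.median(B[:,2]),cv2.minAreaRect((B[:,:2]*1000).astype(np.float32)))
g=P[150:215,505:605]; zz=g[...,2]; m=(zz>.15)&(zz<.18)&(c['color'][150:215,505:605].max(-1)<70); gg=g[m]; print('griptop',np.percentile(zz[m],98), cv2.minEnclosingCircle((gg[gg[:,2]>np.percentile(zz[m],98)-.006][:,:2]*1000).astype(np.float32)))
# plate top edges direction
I=c['color']; m=(P[...,2]>.02)&(P[...,2]<.04)&(P[...,1]>-.02)&(P[...,1]<.1); Q=P[m]; print(np.median(Q[:,2]),cv2.minAreaRect((Q[:,:2]*1000).astype(np.float32)))
```

```text
[0, 0, 8, 8, 16, 19, 16, 18, 46, 134, 335, 322, 28, 0, 0, 0, 0]
top 0.1091587648503028 423.9457702636719 -27.615917205810547 46.46481704711914 682
block 0.049662774781740526 ((457.7040100097656, -38.99306106567383), (40.06252670288086, 67.93115997314453), 85.46700286865234)
griptop 0.1578366829418148 ((469.65008544921875, 115.2552490234375), 9.519072532653809)
0.02619432942386979 ((528.1221313476562, 40.06044006347656), (119.86795806884766, 248.4826202392578), 89.999267578125)
```

```bash
python3 - <<'E'
from h import *
import pickle
c=pickle.load(open('w1.pkl','rb')); print(ray(c,321,236,.108))
E
python3 -m crank '[{"offset":[-2.3,1.9,20],"twist":0},{"offset":[0,0,20],"twist":0},{"offset":[0,0,20],"twist":0},{"offset":[0,0,10],"twist":0},{"offset":[0,0,0],"twist":0},{"offset":[0,0,0],"twist":0}]'
python3 - <<'E'
from h import *
c=grab('wrist'); save(c,'w2'); print(T().round(4).tolist(), manip.read_state()['contact_force'])
import pickle; pickle.dump(c,open('w2.pkl','wb'))
P=cloud(c)
B=P[(P[...,2]>.046)&(P[...,2]<.054)&(abs(P[...,1]+.04)<.05)&(abs(P[...,0]-.455)<.05)]; print('block',np.median(B[:,2]),cv2.minAreaRect((B[:,:2]*1000).astype(np.float32)))
K=P[(P[...,2]>.1)&(P[...,2]<.115)&(abs(P[...,1]+.04)<.025)&(abs(P[...,0]-.455)<.025)]; print(len(K),np.percentile(K,[2,50,98],axis=0),cv2.minEnclosingCircle((K[:,:2]*1000).astype(np.float32)))
E
```

```text
[ 0.45796953 -0.0385762   0.108     ]
clock: 3.03
tcp_pos: [0.4577, -0.0389, 0.1529]
tool_rot: [-0.54, -3.095, -0.0]
contact_force: [0.6, -0.6, 0.5]
opening: 0.0524
grip_force: 0.0
[[-0.9408, 0.3389, 0.0014, 0.4582], [0.3389, 0.9408, -0.0002, -0.0391], [-0.0014, 0.0003, -1.0, 0.1538], [0.0, 0.0, 0.0, 1.0]] [ 0.61313292 -0.19668064  0.27343739]
block 0.04970214511100249 ((457.7230224609375, -38.851890563964844), (40.041160583496094, 68.04582214355469), 85.46000671386719)
1460 [[ 0.44598186 -0.04958872  0.10118679]
 [ 0.45593665 -0.03806939  0.10672379]
 [ 0.46764701 -0.0274514   0.10923878]] ((457.5835876464844, -38.636688232421875), 13.101637840270996)
```

View pics/w2.png

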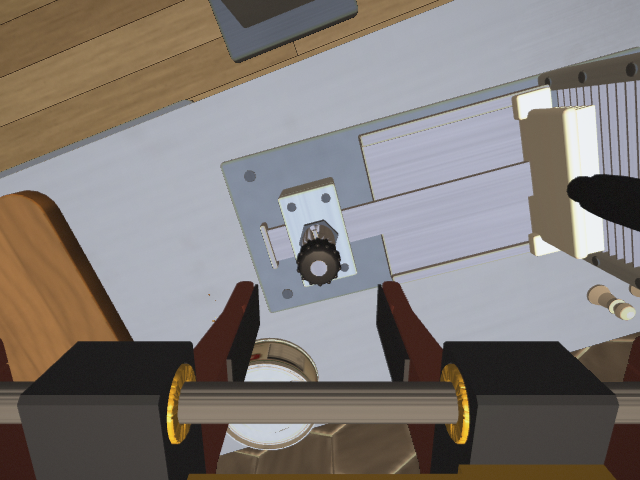

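The knob is centred between the fingers at (319,262), and its axis is measured at (0.4577, -0.0388), right under the TCP. I descend and close gently.

```bash
python3 -m crank '[{"offset":[0,0,20],"twist":0},{"offset":[0,0,20],"twist":0},{"offset":[0,0,20],"twist":0},{"offset":[0,0,11],"twist":0},{"offset":[0,0,0],"twist":0},{"offset":[0,0,0],"twist":0}]'
python3 -m crank '[{"offset":[0,0,0],"twist":0},{"offset":[0,0,0],"twist":0},{"offset":[0,0,0],"twist":0},{"offset":[0,0,0],"twist":0},{"offset":[0,0,0],"twist":0},{"offset":[0,0,0],"twist":0},{"offset":[0,0,0],"twist":0},{"offset":[0,0,0],"twist":0}]' 0.2 10
python3 -m crank '[{"offset":[0,0,0],"twist":0},{"offset":[0,0,0],"twist":0}]'
```

```text
clock: 3.58
tcp_pos: [0.4582, -0.0394, 0.0825]
tool_rot: [0.542, 3.094, -0.0]
contact_force: [0.7, 0.5, 0.3]
opening: 0.0524
grip_force: 0.0
clock: 4.25
tcp_pos: [0.4584, -0.0391, 0.0823]
tool_rot: [0.541, 3.093, 0.001]
contact_force: [0.5, 3.1, 4.1]
opening: 0.0249
grip_force: 10.0
clock: 4.42
tcp_pos: [0.4584, -0.0391, 0.0823]
tool_rot: [0.541, 3.093, 0.001]
contact_force: [0.9, 3.9, 4.9]
opening: 0.0248
grip_force: 10.0
```

```bash
python3 -m crank '[{"offset":[0,0.3,0],"twist":0},{"offset":[0,0,0],"twist":0},{"offset":[0,0,0],"twist":0}]' 0.2 20
python3 -m crank '[{"offset":[0,0,-1],"twist":0},{"offset":[0,0,0],"twist":0},{"offset":[0,0,0],"twist":0}]'
python3 -m crank '[{"offset":[0,0,-1],"twist":0},{"offset":[0,0,0],"twist":0},{"offset":[0,0,0],"twist":0}]'
```

```text
clock: 4.67
tcp_pos: [0.4584, -0.0391, 0.0823]
tool_rot: [0.542, 3.093, 0.0]
contact_force: [1.6, 3.4, 4.7]
opening: 0.0246
grip_force: 20.0
clock: 4.92
tcp_pos: [0.4582, -0.039, 0.0824]
tool_rot: [0.542, 3.094, 0.0]
contact_force: [3.3, 2.3, 1.5]
opening: 0.0247
grip_force: 20.0
clock: 5.17
tcp_pos: [0.458, -0.039, 0.0825]
tool_rot: [-0.542, -3.094, -0.0]
contact_force: [6.0, 2.3, -4.0]
opening: 0.0244
grip_force: 20.0
```

```bash
python3 -m crank '[{"offset":[-0.5,0.2,-1],"twist":0},{"offset":[0,0,0],"twist":0},{"offset":[0,0,0],"twist":0}]'
python3 -m crank '[{"offset":[-0.3,0,-1],"twist":0},{"offset":[0,0,0],"twist":0},{"offset":[0,0,0],"twist":0}]'
python3 -m crank '[{"offset":[0,0,-1],"twist":0},{"offset":[0,0,0],"twist":0},{"offset":[0,0,0],"twist":0}]'
```

```text
clock: 5.42
tcp_pos: [0.458, -0.039, 0.0826]
tool_rot: [-0.542, -3.092, -0.0]
contact_force: [5.1, 2.0, -6.5]
opening: 0.0243
grip_force: 20.0
clock: 5.67
tcp_pos: [0.4581, -0.039, 0.0834]
tool_rot: [-0.541, -3.092, -0.0]
contact_force: [5.4, 2.9, -8.6]
opening: 0.0245
grip_force: 20.0
clock: 5.92
tcp_pos: [0.4581, -0.039, 0.0843]
tool_rot: [-0.542, -3.091, -0.0]
contact_force: [5.4, 1.8, -7.4]
opening: 0.0245
grip_force: 20.0
```

```bash
python3 -m crank '[{"offset":[-0.5,0.2,-1],"twist":0},{"offset":[0,0,-1],"twist":0},{"offset":[0,0,-1],"twist":0},{"offset":[0,0,0],"twist":0},{"offset":[0,0,0],"twist":0}]'
python3 -m crank '[{"offset":[-0.5,0,-1],"twist":0},{"offset":[0,0,-1],"twist":0},{"offset":[0,0,0],"twist":0},{"offset":[0,0,0],"twist":0}]'
```

```text
clock: 6.33
tcp_pos: [0.4584, -0.0391, 0.0886]
tool_rot: [-0.542, -3.092, 0.0]
contact_force: [0.6, 2.3, -9.3]
opening: 0.0244
grip_force: 20.0
clock: 6.67
tcp_pos: [0.4589, -0.0392, 0.0911]
tool_rot: [-0.541, -3.092, 0.0]
contact_force: [-3.7, 3.9, -11.1]
opening: 0.0247
grip_force: 20.0
```

```bash
python3 -m crank '[{"offset":[0.4,0.3,-1],"twist":0},{"offset":[0,0,0],"twist":0},{"offset":[0,0,0],"twist":0}]'
python3 -m crank '[{"offset":[0,0,-1],"twist":0},{"offset":[0,0,0],"twist":0},{"offset":[0,0,0],"twist":0}]'
```

```text
clock: 6.92
tcp_pos: [0.459, -0.0391, 0.0924]
tool_rot: [-0.542, -3.093, 0.001]
contact_force: [-5.5, 2.3, -10.5]
opening: 0.024
grip_force: 20.0
clock: 7.17
tcp_pos: [0.459, -0.0391, 0.0934]
tool_rot: [-0.542, -3.093, 0.001]
contact_force: [-4.8, 2.4, -12.2]
opening: 0.0243
grip_force: 20.0
```

```bash
python3 -m crank '[{"offset":[0,0,-0.7],"twist":0},{"offset":[0,0,0],"twist":0},{"offset":[0,0,0],"twist":0}]'
```

```text
clock: 7.42
tcp_pos: [0.459, -0.0391, 0.094]
tool_rot: [-0.542, -3.093, 0.001]
contact_force: [-5.2, 2.0, -11.4]
opening: 0.0246
grip_force: 20.0
```

```bash
python3 -m crank '[{"offset":[0.7,0,-0.7],"twist":0},{"offset":[0,0,0],"twist":0},{"offset":[0,0,0],"twist":0}]'
python3 -m crank '[{"offset":[0,0,-0.5],"twist":0},{"offset":[0,0,0],"twist":0},{"offset":[0,0,0],"twist":0}]'
```

```text
clock: 7.67
tcp_pos: [0.4588, -0.039, 0.095]
tool_rot: [-0.542, -3.094, 0.001]
contact_force: [-4.1, 0.6, -12.4]
opening: 0.0247
grip_force: 20.0
clock: 7.92
tcp_pos: [0.4589, -0.0389, 0.0955]
tool_rot: [-0.542, -3.094, 0.001]
contact_force: [-4.5, -0.0, -11.6]
opening: 0.0245
grip_force: 20.0
```

```bash
python3 -m crank '[{"offset":[0,0,-0.5],"twist":0},{"offset":[0,0,0],"twist":0},{"offset":[0,0,0],"twist":0}]'
```

```text
clock: 8.17
tcp_pos: [0.4588, -0.0389, 0.0957]
tool_rot: [-0.542, -3.094, 0.001]
contact_force: [-3.7, -1.8, -14.3]
opening: 0.0241
grip_force: 20.0
```

```bash
python3 -m crank '[{"offset":[0,0,-0.4],"twist":0},{"offset":[0,0,0],"twist":0},{"offset":[0,0,0],"twist":0}]'
```

```text
clock: 8.42
tcp_pos: [0.4587, -0.0388, 0.0957]
tool_rot: [-0.542, -3.094, 0.001]
contact_force: [-1.9, -1.7, -18.5]
opening: 0.0244
grip_force: 20.0
```

```bash
python3 -m crank '[{"offset":[0,0,1.4],"twist":0},{"offset":[0,0,0],"twist":0},{"offset":[0,0,0],"twist":0}]'
python3 -m crank '[{"offset":[0,0,0],"twist":0.06},{"offset":[0,0,0],"twist":0},{"offset":[0,0,0],"twist":0}]'
python3 -c "
from h import *; s=manip.read_state(); print(s['wrist_torque'],s['tcp_pos'],s['contact_force'])"
```

```text
clock: 8.67
tcp_pos: [0.4589, -0.0388, 0.0956]
tool_rot: [0.542, 3.094, -0.001]
contact_force: [-5.0, -2.4, -12.7]
opening: 0.0242
grip_force: 20.0
clock: 8.92
tcp_pos: [0.4589, -0.0389, 0.0956]
tool_rot: [0.635, 3.076, -0.001]
contact_force: [-5.4, -2.0, -13.5]
opening: 0.0244
grip_force: 20.0
[-0.45688159  0.96206667 -0.00706534] [ 0.45887325 -0.03888387  0.09561297] [ -5.43343646  -2.02998652 -13.54420166]
```

```bash
python3 -m crank '[{"offset":[0.8,0,0.6],"twist":0},{"offset":[0,0,0],"twist":0.12},{"offset":[0,0,0],"twist":0.12},{"offset":[0,0,0],"twist":0},{"offset":[0,0,0],"twist":0}]'
python3 -c "
from h import *; s=manip.read_state(); print(s['wrist_torque'],s['tcp_pos'],s['contact_force']);print(T().round(3))"
```

```text
clock: 9.33
tcp_pos: [0.4586, -0.039, 0.0953]
tool_rot: [0.999, 2.977, -0.001]
contact_force: [-3.3, -3.8, -11.4]
opening: 0.0244
grip_force: 20.0
[-0.74121907  0.78722473  0.02240091] [ 0.45858555 -0.03896249  0.09530433] [ -3.26138307  -3.84626346 -11.41157157]
[[-0.797  0.603  0.001  0.459]
 [ 0.603  0.797 -0.001 -0.039]
 [-0.002 -0.    -1.     0.095]
 [ 0.     0.     0.     1.   ]]
```

```bash
python3 -m crank '[{"offset":[0,-0.6,0],"twist":0.12},{"offset":[0,0,0],"twist":0.12},{"offset":[0,0,0],"twist":0.12},{"offset":[0,0,0],"twist":0},{"offset":[0,0,0],"twist":0}]'
python3 -c "
from h import *; s=manip.read_state(); print(s['wrist_torque'],s['tcp_pos'],s['contact_force']);print(T().round(3))"
```

```text
clock: 9.75
tcp_pos: [0.4582, -0.0391, 0.0951]
tool_rot: [1.51, 2.753, 0.0]
contact_force: [-3.1, -3.1, -13.0]
opening: 0.0242
grip_force: 20.0
[-0.69914796  0.69957337  0.01952789] [ 0.45819183 -0.03913878  0.09506309] [ -3.08445669  -3.10382475 -12.98493967]
[[-0.537  0.843  0.001  0.458]
 [ 0.843  0.537 -0.001 -0.039]
 [-0.001  0.001 -1.     0.095]
 [ 0.     0.     0.     1.   ]]
```

```bash
python3 -m crank '[{"offset":[0,-0.5,0],"twist":0.12},{"offset":[0,0,0],"twist":0.12},{"offset":[0,0,0],"twist":0.12},{"offset":[0,0,0],"twist":0.12},{"offset":[0,0,0],"twist":0},{"offset":[0,0,0],"twist":0}]'
python3 -c "
from h import *; s=manip.read_state(); print(s['wrist_torque'],s['tcp_pos'],s['contact_force']);print(T().round(3))"
```

```text
clock: 10.25
tcp_pos: [0.4577, -0.0392, 0.0948]
tool_rot: [2.119, 2.318, 0.001]
contact_force: [-3.6, -2.2, -11.3]
opening: 0.0245
grip_force: 20.0
[-0.53447526  0.63427016 -0.06039128] [ 0.45774192 -0.03919882  0.09481232] [ -3.64499254  -2.17573477 -11.28638642]
[[-0.09   0.996  0.001  0.458]
 [ 0.996  0.09  -0.    -0.039]
 [-0.     0.001 -1.     0.095]
 [ 0.     0.     0.     1.   ]]
```

```bash
python3 -m crank '[{"offset":[0,-0.4,0],"twist":0.06},{"offset":[0,0,0],"twist":0.06},{"offset":[0,0,0],"twist":0},{"offset":[0,0,0],"twist":0}]'
python3 -c "
from h import *; s=manip.read_state(); print(s['wrist_torque'],s['tcp_pos'],s['contact_force']);M=T();print(np.arctan2(M[1,1],M[0,1]))"
python3 -m crank '[{"offset":[0,0,0],"twist":0.04},{"offset":[0,0,0],"twist":0},{"offset":[0,0,0],"twist":0}]'
python3 -c "
from h import *; s=manip.read_state(); print(s['wrist_torque'],s['tcp_pos'],s['contact_force']);M=T();print(np.arctan2(M[1,1],M[0,1]))"
```

```text
clock: 10.58
tcp_pos: [0.4575, -0.0392, 0.0948]
tool_rot: [2.255, 2.186, 0.002]
contact_force: [-0.8, -2.3, -11.6]
opening: 0.0248
grip_force: 20.0
[-0.50011509  0.30776669 -0.03676912] [ 0.4575198  -0.03915462  0.09478862] [ -0.80755906  -2.31824733 -11.61555192]
-0.030778715543606904
clock: 10.83
tcp_pos: [0.4575, -0.0392, 0.0947]
tool_rot: [2.3, 2.139, 0.001]
contact_force: [-0.1, -3.0, -11.9]
opening: 0.0248
grip_force: 20.0
[-0.56673705  0.16855443 -0.01309882] [ 0.45745218 -0.03916271  0.09468705] [ -0.06251772  -3.01645798 -11.88756388]
-0.0723311269391219
```

```bash
python3 -m crank '[{"offset":[0,0,1],"twist":0},{"offset":[0,0,0],"twist":0},{"offset":[0,0,0],"twist":0}]'
python3 -m crank '[{"offset":[0,0,0.8],"twist":0},{"offset":[0,0,0],"twist":0},{"offset":[0,0,0],"twist":0}]'
python3 -c "
from h import *; s=manip.read_state(); print(s['wrist_torque'],s['tcp_pos'],s['contact_force']);M=T();print(np.arctan2(M[1,1],M[0,1]))"
```

```text
clock: 11.08
tcp_pos: [0.4574, -0.0392, 0.0936]
tool_rot: [2.302, 2.136, 0.001]
contact_force: [0.9, -1.8, -11.8]
opening: 0.025
grip_force: 20.0
clock: 11.33
tcp_pos: [0.4574, -0.0392, 0.0928]
tool_rot: [2.303, 2.135, 0.001]
contact_force: [2.3, -2.5, -11.3]
opening: 0.024
grip_force: 20.0
[-0.57797765 -0.26985975  0.03066692] [ 0.45735721 -0.0391672   0.09280815] [  2.26719352  -2.54932721 -11.34434322]
-0.07569035892348097
```

```bash
python3 -m crank '[{"offset":[0,0,0.8],"twist":0},{"offset":[0,0,0],"twist":0},{"offset":[0,0,0],"twist":0}]'
python3 -m crank '[{"offset":[0,0,0.8],"twist":0},{"offset":[0,0,0],"twist":0},{"offset":[0,0,0],"twist":0}]'
python3 -m crank '[{"offset":[0,0,0.8],"twist":0},{"offset":[0,0,0],"twist":0},{"offset":[0,0,0],"twist":0}]'
```

```text
clock: 11.58
tcp_pos: [0.4573, -0.0392, 0.092]
tool_rot: [2.304, 2.135, 0.001]
contact_force: [1.3, -2.1, -10.6]
opening: 0.0245
grip_force: 20.0
clock: 11.83
tcp_pos: [0.4574, -0.0392, 0.0918]
tool_rot: [2.304, 2.135, 0.001]
contact_force: [1.2, -1.5, -5.8]
opening: 0.0244
grip_force: 20.0
clock: 12.08
tcp_pos: [0.4575, -0.0392, 0.0915]
tool_rot: [2.303, 2.135, 0.002]
contact_force: [-1.9, -1.1, 2.3]
opening: 0.0245
grip_force: 20.0
```

```bash
python3 -m crank '[{"offset":[0,0,0],"twist":0},{"offset":[0,0,0],"twist":0},{"offset":[0,0,0],"twist":0},{"offset":[0,0,0],"twist":0},{"offset":[0,0,0],"twist":0},{"offset":[0,0,0],"twist":0},{"offset":[0,0,0],"twist":0},{"offset":[0,0,0],"twist":0}]' 0.6
python3 -m crank '[{"offset":[0,0,-20],"twist":0},{"offset":[0,0,-30],"twist":0},{"offset":[0,0,-30],"twist":0},{"offset":[0,0,-20],"twist":0},{"offset":[0,0,0],"twist":0},{"offset":[0,0,0],"twist":0},{"offset":[0,0,0],"twist":0}]'
python3 - <<'E'
from h import *
c=grab('wrist'); save(c,'w3'); print(T().round(4).tolist())
P=cloud(c)
K=P[(P[...,2]>.11)&(P[...,2]<.14)&(abs(P[...,1]+.04)<.025)&(abs(P[...,0]-.455)<.025)]; print(len(K),np.percentile(K,[2,50,98],axis=0).round(4))
G=P[(P[...,2]>.145)&(P[...,2]<.17)&(P[...,1]>.07)&(P[...,1]<.16)&(abs(P[...,0]-.46)<.04)]; print(len(G),np.percentile(G,[2,50,98],axis=0).round(4) if len(G) else '')
E
```

```text
clock: 12.75
tcp_pos: [0.457, -0.0391, 0.0902]
tool_rot: [-2.304, -2.135, 0.0]
contact_force: [0.2, 0.0, -0.0]
opening: 0.0526
grip_force: 0.0
clock: 13.33
tcp_pos: [0.4567, -0.0391, 0.1891]
tool_rot: [-2.303, -2.135, 0.001]
contact_force: [0.3, -0.6, -0.1]
opening: 0.0528
grip_force: 0.0
[[0.076, 0.9971, -0.0025, 0.4565], [0.9971, -0.076, 0.0004, -0.0391], [0.0002, -0.0025, -1.0, 0.1886], [0.0, 0.0, 0.0, 1.0]]
1159 [[ 0.4469 -0.0489  0.1115]
 [ 0.4581 -0.037   0.1159]
 [ 0.469  -0.0273  0.1182]]
0
```

View pics/w3.png

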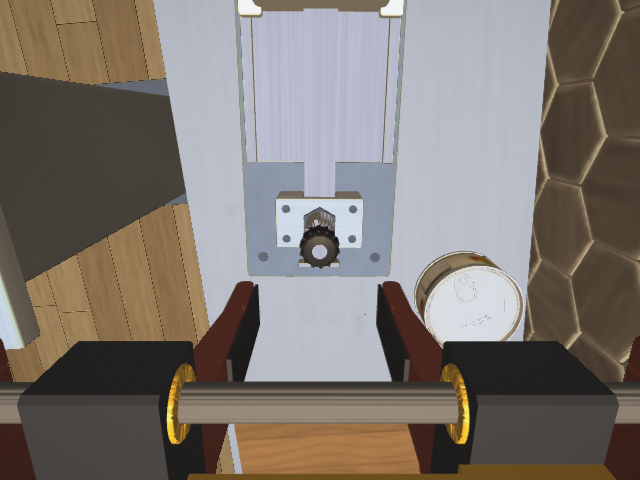

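The knob stands raised at (320,250), with its top at z = 0.118 against 0.108 before. Now I go over the grip.

```bash
python3 -m crank '[{"offset":[30,0.3,0],"twist":0},{"offset":[30,0.3,0],"twist":0},{"offset":[30,0.3,0],"twist":0},{"offset":[30,0.3,0],"twist":0},{"offset":[20,0.3,0],"twist":0},{"offset":[15,0,0],"twist":0},{"offset":[0,0,0],"twist":0},{"offset":[0,0,0],"twist":0}]'
python3 - <<'E'
from h import *
c=grab('wrist'); save(c,'w4'); print(T().round(4).tolist())
P=cloud(c)
G=P[(P[...,2]>.125)&(P[...,2]<.17)&(P[...,1]>.07)&(P[...,1]<.16)&(abs(P[...,0]-.468)<.035)&(c['color'].max(-1)<70)]; print(len(G),np.percentile(G,[2,50,98],axis=0).round(4),cv2.minEnclosingCircle((G[:,:2]*1000).astype(np.float32)))
G=G[G[:,2]>.15];print(len(G),cv2.minEnclosingCircle((G[:,:2]*1000).astype(np.float32)))
E
```

```text
clock: 14.05
tcp_pos: [0.4696, 0.1155, 0.1886]
tool_rot: [-2.302, -2.136, 0.004]
contact_force: [0.2, -0.3, 0.3]
opening: 0.0526
grip_force: 0.0
[[0.0754, 0.9972, -0.0022, 0.4698], [0.9972, -0.0754, -0.0009, 0.1149], [-0.001, -0.0021, -1.0, 0.189], [0.0, 0.0, 0.0, 1.0]]
1488 [[0.4611 0.1105 0.1266]
 [0.471  0.1228 0.1517]
 [0.4808 0.1281 0.1577]] ((470.75146484375, 117.5284423828125), 11.269037246704102)
836 ((470.5721435546875, 117.33145141601562), 9.989184379577637)
```

View pics/w4.png

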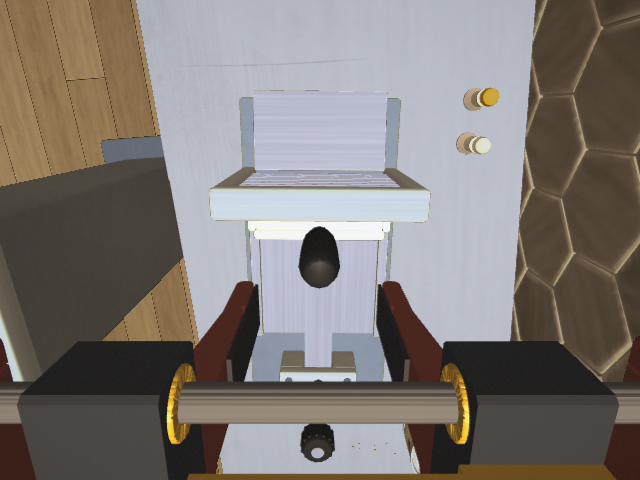

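The grip is at (320,258), standing between the fingers with its axis at (0.4706, 0.1175). I descend, pinch and draw.

```bash
python3 -m crank '[{"offset":[2,0.7,15],"twist":0},{"offset":[0,0,20],"twist":0},{"offset":[0,0,20],"twist":0},{"offset":[0,0,15],"twist":0},{"offset":[0,0,0],"twist":0},{"offset":[0,0,0],"twist":0}]'
python3 -m crank '[{"offset":[0,0,0],"twist":0},{"offset":[0,0,0],"twist":0},{"offset":[0,0,0],"twist":0},{"offset":[0,0,0],"twist":0},{"offset":[0,0,0],"twist":0},{"offset":[0,0,0],"twist":0},{"offset":[0,0,0],"twist":0},{"offset":[0,0,0],"twist":0}]' 0.2 20
python3 -m crank '[{"offset":[-2,0,0],"twist":0},{"offset":[-2,0,0],"twist":0},{"offset":[-2,0,0],"twist":0},{"offset":[0,0,0],"twist":0}]'
```

```text
clock: 14.6
tcp_pos: [0.4705, 0.1161, 0.1193]
tool_rot: [-2.305, -2.133, 0.003]
contact_force: [-0.3, 0.4, 1.5]
opening: 0.0532
grip_force: 0.0
clock: 15.27
tcp_pos: [0.4704, 0.1174, 0.1209]
tool_rot: [-2.303, -2.135, 0.001]
contact_force: [-4.8, 0.3, 4.1]
opening: 0.0218
grip_force: 20.0
clock: 15.6
tcp_pos: [0.47, 0.112, 0.1209]
tool_rot: [-2.302, -2.135, -0.0]
contact_force: [-4.8, 2.7, 3.7]
opening: 0.0226
grip_force: 20.0
```

```bash
python3 -m crank '[{"offset":[-6,-0.6,0],"twist":0},{"offset":[-12,0,0],"twist":0},{"offset":[-15,0,0],"twist":0},{"offset":[-15,0,0],"twist":0},{"offset":[-15,0,0],"twist":0},{"offset":[-15,0,0],"twist":0},{"offset":[-10,0,0],"twist":0},{"offset":[-7,0,0],"twist":0}]'
python3 -m crank '[{"offset":[-3,0,0],"twist":0},{"offset":[-3,0,0],"twist":0},{"offset":[-2,0,0],"twist":0},{"offset":[-1,0,0],"twist":0},{"offset":[0,0,0],"twist":0},{"offset":[0,0,0],"twist":0}]'
```

```text
clock: 16.27
tcp_pos: [0.4622, 0.0164, 0.1209]
tool_rot: [-2.303, -2.134, -0.0]
contact_force: [-4.2, 4.0, 4.6]
opening: 0.0222
grip_force: 20.0
clock: 16.77
tcp_pos: [0.4614, 0.0079, 0.1209]
tool_rot: [-2.303, -2.135, 0.001]
contact_force: [-5.7, 2.3, 4.3]
opening: 0.0224
grip_force: 20.0
```

```bash
python3 -m crank '[{"offset":[-1,-0.3,0],"twist":0},{"offset":[-1,0,0],"twist":0},{"offset":[0,0,0],"twist":0},{"offset":[0,0,0],"twist":0}]'
```

```text
clock: 17.1
tcp_pos: [0.4614, 0.0077, 0.1209]
tool_rot: [-2.3, -2.135, -0.004]
contact_force: [-3.1, 9.0, 4.4]
opening: 0.022
grip_force: 20.0
```

The pusher is at its stop (109.7 mm travelled, force risen to 9 N). I release it, rise and go over the lemon.

```bash
python3 -m crank '[{"offset":[1,0,0],"twist":0},{"offset":[0,0,0],"twist":0},{"offset":[0,0,0],"twist":0},{"offset":[0,0,0],"twist":0},{"offset":[0,0,0],"twist":0},{"offset":[0,0,0],"twist":0}]' 0.6
python3 -m crank '[{"offset":[0,0,-20],"twist":0},{"offset":[0,0,-35],"twist":0},{"offset":[0,0,-35],"twist":0},{"offset":[0,0,-20],"twist":0},{"offset":[0,0,0],"twist":0}]' 1
python3 -m crank '[{"offset":[-25,2.3,0],"twist":0},{"offset":[-35,2.3,0],"twist":0},{"offset":[-35,2.3,0],"twist":0},{"offset":[-35,2.3,0],"twist":0},{"offset":[-35,2.3,0],"twist":0},{"offset":[-35,2.3,0],"twist":0},{"offset":[-35,2.3,0],"twist":0},{"offset":[-35,2.3,0],"twist":0}]'
python3 -m crank '[{"offset":[-35,2.3,0],"twist":0},{"offset":[-35,2.3,0],"twist":0},{"offset":[-25,2.3,0],"twist":0},{"offset":[-9,0,0],"twist":0},{"offset":[0,0,0],"twist":0},{"offset":[0,0,0],"twist":0}]'
python3 - <<'E'
from h import *
c=grab('wrist'); save(c,'w5'); M=T(); print(M.round(4).tolist())
P=cloud(c); hsv=cv2.cvtColor(c['color'],cv2.COLOR_RGB2HSV)
m=(hsv[...,0]>20)&(hsv[...,0]<36)&(hsv[...,1]>130)&(P[...,2]>.03)&(P[...,2]<.1)
k,l,st,ce=cv2.connectedComponentsWithStats(m.astype(np.uint8)); i=1+st[1:,4].argmax(); print(ce[i],st[i])
q=P[l==i]; print(np.percentile(q,[1,50,99],axis=0).round(4)); r=cv2.minAreaRect((q[:,:2]*1000).astype(np.float32)); print(r)
w=q[:,:2]-q[:,:2].mean(0); e,v=np.linalg.eigh(w.T@w); print('long axis',v[:,1],np.degrees(np.arctan2(*v[::-1,1])))
E
```

```text
clock: 17.6
tcp_pos: [0.4618, 0.0064, 0.1201]
tool_rot: [2.304, 2.135, -0.0]
contact_force: [0.8, 0.4, 0.4]
opening: 0.0523
grip_force: 0.0
clock: 18.02
tcp_pos: [0.4634, 0.0064, 0.236]
tool_rot: [2.3, 2.131, 0.01]
contact_force: [0.2, -0.1, 0.7]
opening: 0.0824
grip_force: 0.0
clock: 18.68
tcp_pos: [0.459, -0.2657, 0.229]
tool_rot: [-2.304, -2.134, 0.001]
contact_force: [1.2, 0.5, 0.3]
opening: 0.0878
grip_force: 0.0
clock: 19.18
tcp_pos: [0.4585, -0.3676, 0.2293]
tool_rot: [-2.303, -2.134, -0.001]
contact_force: [0.2, 0.7, -0.0]
opening: 0.0876
grip_force: 0.0
[[0.0753, 0.9972, -0.0003, 0.4588], [0.9972, -0.0753, 0.001, -0.3671], [0.001, -0.0003, -1.0, 0.2299], [0.0, 0.0, 0.0, 1.0]]
[316.61490216 209.78173608] [ 284  171   67   78 3986]
[[ 0.4311 -0.3946  0.0499]
 [ 0.4585 -0.3603  0.0684]
 [ 0.485  -0.334   0.0765]]
((458.08172607421875, -365.4150695800781), (60.3665657043457, 61.777957916259766), 9.02553939819336)
long axis [0.57446487 0.81852924] 54.937834521159004
```

View pics/w5.png

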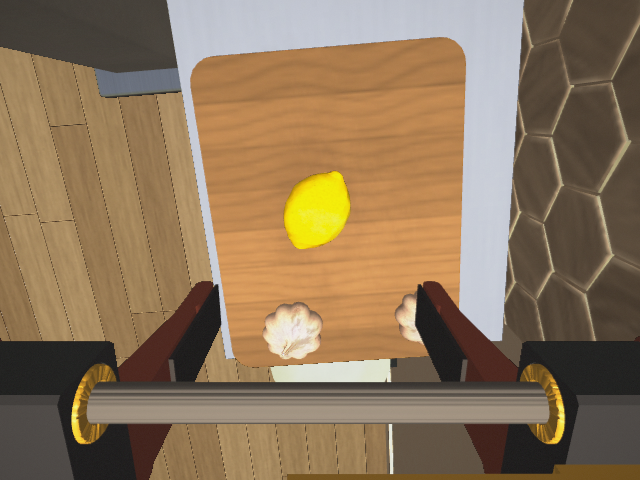

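The lemon lies at (317,210), its long axis running from (293,245) to (342,174), about 54° in world. The garlic bulbs at (293,330) and (410,318) are well away. I turn +0.55, descend and grip.

```bash
python3 -m crank '[{"offset":[1.3,0,25],"twist":0.11},{"offset":[0,0,25],"twist":0.11},{"offset":[0,0,25],"twist":0.11},{"offset":[0,0,25],"twist":0.11},{"offset":[0,0,25],"twist":0.11},{"offset":[0,0,25],"twist":0},{"offset":[0,0,20],"twist":0},{"offset":[0,0,0],"twist":0}]'
python3 -m crank '[{"offset":[0,0,15],"twist":0},{"offset":[0,0,14],"twist":0},{"offset":[0,0,0],"twist":0},{"offset":[0,0,0],"twist":0}]'
python3 -m crank '[{"offset":[0,0,0],"twist":0},{"offset":[0,0,0],"twist":0},{"offset":[0,0,0],"twist":0},{"offset":[0,0,0],"twist":0},{"offset":[0,0,0],"twist":0},{"offset":[0,0,0],"twist":0},{"offset":[0,0,0],"twist":0},{"offset":[0,0,0],"twist":0}]' 0.4 12
python3 -m crank '[{"offset":[0,0,-10],"twist":0},{"offset":[0,0,-20],"twist":0},{"offset":[0,0,-30],"twist":0},{"offset":[0,0,-30],"twist":0},{"offset":[0,0,-30],"twist":0},{"offset":[0,0,-30],"twist":0},{"offset":[0,0,0],"twist":0},{"offset":[0,0,0],"twist":0}]'
```

```text
clock: 19.9
tcp_pos: [0.4572, -0.3633, 0.0553]
tool_rot: [-2.789, -1.429, 0.004]
contact_force: [-0.1, 0.9, -0.3]
opening: 0.0878
grip_force: 0.0
clock: 20.23
tcp_pos: [0.4587, -0.3661, 0.0313]
tool_rot: [-2.796, -1.43, 0.0]
contact_force: [-0.6, 0.6, -0.3]
opening: 0.0877
grip_force: 0.0
clock: 20.9
tcp_pos: [0.4587, -0.3669, 0.0316]
tool_rot: [-2.798, -1.429, -0.0]
contact_force: [-1.5, 0.8, 3.6]
opening: 0.0538
grip_force: 12.0
clock: 21.57
tcp_pos: [0.4596, -0.3677, 0.1839]
tool_rot: [2.793, 1.427, 0.003]
contact_force: [-0.5, -0.1, -1.6]
opening: 0.0539
grip_force: 12.0
```

The lemon is held (53.9 mm). I rise, turn back and carry it to the bed.

```bash
python3 -m crank '[{"offset":[0,0,-15],"twist":-0.11},{"offset":[0,0,-15],"twist":-0.11},{"offset":[0,0,-15],"twist":-0.11},{"offset":[0,0,-5],"twist":-0.11},{"offset":[0,0,0],"twist":-0.11},{"offset":[0,0,0],"twist":0},{"offset":[0,0,0],"twist":0}]'
python3 -m crank '[{"offset":[20,-1.7,0],"twist":0},{"offset":[30,-1.7,0],"twist":0},{"offset":[35,-1.7,0],"twist":0},{"offset":[35,-1.7,0],"twist":0},{"offset":[35,-1.7,0],"twist":0},{"offset":[35,-1.7,0],"twist":0},{"offset":[35,-1.7,0],"twist":0},{"offset":[35,-1.7,0],"twist":0}]'
python3 -m crank '[{"offset":[35,-1.7,0],"twist":0},{"offset":[35,-1.7,0],"twist":0},{"offset":[35,-1.7,0],"twist":0},{"offset":[35,-1.7,0],"twist":0},{"offset":[29,-1.7,0],"twist":0},{"offset":[15,-1.7,0],"twist":0},{"offset":[0,0,0],"twist":0},{"offset":[0,0,0],"twist":0}]'
python3 - <<'E'
from h import *
c=grab('wrist'); save(c,'w6'); M=T(); print(M.round(4).tolist())
P=cloud(c); b=lambda lo,hi,y0,y1:P[(P[...,2]>lo)&(P[...,2]<hi)&(P[...,1]>y0)&(P[...,1]<y1)&(abs(P[...,0]-.465)<.08)]
F=b(.115,.13,.1,.2); print('frame',len(F),np.percentile(F,[1,50,99],axis=0).round(4) if len(F) else '')
E
```

```text
clock: 22.15
tcp_pos: [0.4584, -0.3666, 0.2291]
tool_rot: [-2.305, -2.13, 0.001]
contact_force: [-0.4, 0.6, -1.7]
opening: 0.0541
grip_force: 12.0
clock: 22.82
tcp_pos: [0.4642, -0.105, 0.2298]
tool_rot: [-2.307, -2.13, 0.001]
contact_force: [-0.3, 0.8, -0.7]
opening: 0.0538
grip_force: 12.0
clock: 23.48
tcp_pos: [0.4683, 0.078, 0.23]
tool_rot: [-2.304, -2.134, 0.003]
contact_force: [0.0, -0.3, -1.8]
opening: 0.0538
grip_force: 12.0
[[0.0773, 0.997, -0.0015, 0.4685], [0.997, -0.0773, -0.0008, 0.0772], [-0.0009, -0.0015, -1.0, 0.2303], [0.0, 0.0, 0.0, 1.0]]
frame 6046 [[0.4102 0.1329 0.1185]
 [0.4727 0.1459 0.1215]
 [0.5356 0.1588 0.1233]]
```

View pics/w6.png

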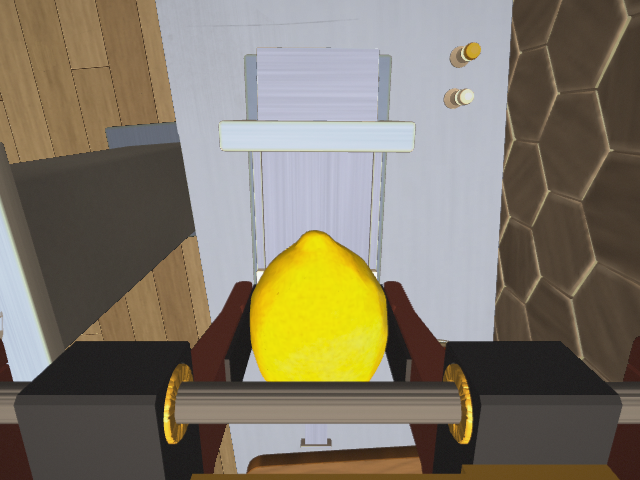

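The lemon hangs level between the fingers at (318,310), with the frame bar at (317,136) where expected. I lower it onto the bed.

```bash
python3 -m crank '[{"offset":[1,-1.3,25],"twist":0},{"offset":[0,0,30],"twist":0},{"offset":[0,0,30],"twist":0},{"offset":[0,0,30],"twist":0},{"offset":[0,0,25],"twist":0},{"offset":[0,0,20],"twist":0},{"offset":[0,0,0],"twist":0},{"offset":[0,0,0],"twist":0}]'
python3 -m crank '[{"offset":[0,0,10],"twist":0},{"offset":[0,0,10],"twist":0},{"offset":[0,0,7],"twist":0},{"offset":[0,0,0],"twist":0},{"offset":[0,0,0],"twist":0}]'
python3 -m crank '[{"offset":[0,0,2],"twist":0},{"offset":[0,0,2],"twist":0},{"offset":[0,0,0],"twist":0},{"offset":[0,0,0],"twist":0}]'
```

```text
clock: 24.2
tcp_pos: [0.4667, 0.0774, 0.0702]
tool_rot: [-2.306, -2.131, 0.004]
contact_force: [0.2, -0.5, -1.4]
opening: 0.0541
grip_force: 12.0
clock: 24.62
tcp_pos: [0.4672, 0.0787, 0.0439]
tool_rot: [-2.304, -2.135, 0.001]
contact_force: [-0.4, 0.1, -0.7]
opening: 0.0537
grip_force: 12.0
clock: 24.95
tcp_pos: [0.4675, 0.0787, 0.0403]
tool_rot: [2.304, 2.136, 0.0]
contact_force: [0.6, -0.4, -2.0]
opening: 0.0538
grip_force: 12.0
```

```bash
python3 -m crank '[{"offset":[0,0,2],"twist":0},{"offset":[0,0,1],"twist":0},{"offset":[0,0,0],"twist":0},{"offset":[0,0,0],"twist":0}]'
python3 -m crank '[{"offset":[0,0,1],"twist":0},{"offset":[0,0,0],"twist":0},{"offset":[0,0,0],"twist":0}]'
```

```text
clock: 25.28
tcp_pos: [0.4674, 0.0787, 0.0371]
tool_rot: [-2.304, -2.135, 0.0]
contact_force: [-0.3, -0.4, -1.2]
opening: 0.0539
grip_force: 12.0
clock: 25.53
tcp_pos: [0.4677, 0.0788, 0.0367]
tool_rot: [2.304, 2.135, 0.001]
contact_force: [-0.7, 0.4, 2.5]
opening: 0.0539
grip_force: 12.0
```

```bash
python3 -m crank '[{"offset":[0,0,0],"twist":0},{"offset":[0,0,0],"twist":0},{"offset":[0,0,0],"twist":0},{"offset":[0,0,0],"twist":0},{"offset":[0,0,0],"twist":0},{"offset":[0,0,0],"twist":0}]' 0.8
python3 -m crank '[{"offset":[0,0,-15],"twist":0},{"offset":[0,0,-25],"twist":0},{"offset":[0,0,-30],"twist":0},{"offset":[0,0,-30],"twist":0},{"offset":[0,0,-30],"twist":0},{"offset":[0,0,-30],"twist":0},{"offset":[0,0,-20],"twist":0},{"offset":[0,0,0],"twist":0}]'
python3 -m crank '[{"offset":[0,0,0],"twist":0},{"offset":[0,0,0],"twist":0}]'
python3 - <<'E'
from h import *
c=grab('wrist'); save(c,'w7'); M=T()
P=cloud(c); hsv=cv2.cvtColor(c['color'],cv2.COLOR_RGB2HSV)
m=(hsv[...,0]>20)&(hsv[...,0]<36)&(hsv[...,1]>130)&(P[...,2]>.03)&(P[...,2]<.1)&(P[...,1]<.14)
k,l,st,ce=cv2.connectedComponentsWithStats(m.astype(np.uint8)); i=1+st[1:,4].argmax()
q=P[l==i]; print('lemon',len(q),np.percentile(q,[1,50,99],axis=0).round(4))
s=grab('scene'); save(s,'scene2')
E
```

```text
clock: 26.03
tcp_pos: [0.4675, 0.0787, 0.0362]
tool_rot: [-2.304, -2.135, 0.0]
contact_force: [-0.6, -0.5, 0.1]
opening: 0.0704
grip_force: 0.0
clock: 26.7
tcp_pos: [0.4691, 0.0788, 0.2218]
tool_rot: [2.3, 2.132, 0.011]
contact_force: [-0.7, 0.0, 0.4]
opening: 0.0705
grip_force: 0.0
clock: 26.87
tcp_pos: [0.4672, 0.0786, 0.2147]
tool_rot: [-2.303, -2.135, 0.002]
contact_force: [0.0, 0.1, 0.1]
opening: 0.0699
grip_force: 0.0
lemon 4367 [[0.4434 0.0469 0.0557]
 [0.4687 0.0848 0.0736]
 [0.4933 0.1145 0.0815]]
```

View pics/scene2.png

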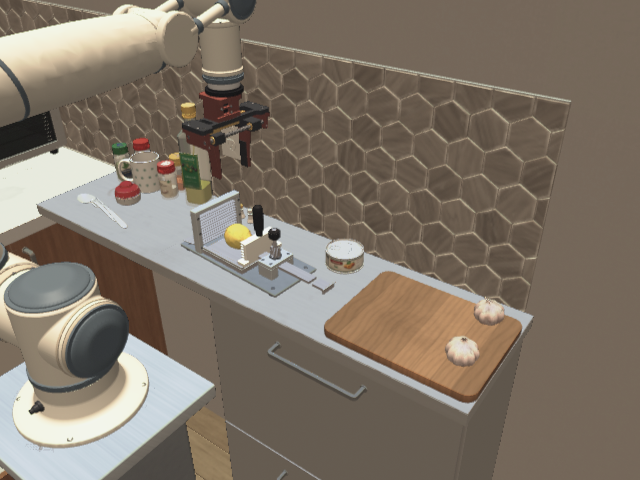

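The scene shows the lemon on the bed at (237,236), the pusher drawn back with its grip at (258,222), and the knob standing up at (274,234). The bystanders have not moved and the gripper is clear.

```bash
python3 -c "
from cell import workorder; print(workorder.job_done())"
```

```text
the job is handed in; nothing more can be done
None
```

The job is handed in at about 27 s on the clock: by force readings and the last pictures, the knob stands in its rest notch, the pusher is at its back stop, and the lemon lies mid-bed with the gripper clear; no verdict was returned.

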